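Slide the soldering block into its sprung nest

TASK

Put the brittle pale soldering block away in the wooden tray: it is too wide to grip, so push it across the tray into the rectangular nest (not the round one) and press it down past the two sprung brass leaves until it lies flat and fully home on the nest floor. Push and press with a measured force, so that it does not crack, and leave the tin, the hammer and the dish undisturbed.

Things in the scene. Friction and masses are not known exactly. Their poses are not given: they have to be found in the camera images.
- tray: Fixed wooden tray; slab top 24 mm above the bench (tray z 0), spanning tray x -140..+115, y -242..+242 mm. Dark fences 12 mm high stand on the slab: back fence face at x = +100, end fence faces at y = +230 and -230 (for x over -10). Two nests sunk along the back fence, centred at x = +55, y = +167.5 and -167.5 (which is which varies). Slab plain for |y| under 105.
- nest_rect_floor (a point): Centre of the rectangular nest's floor, 10 mm below the slab. Hole 93 (tray x) x 113 (tray y) mm, its far side 1.5 mm behind the back fence's face. Amid each 113 mm side a sprung brass leaf, 34 mm long, leans into the hole, 4 mm proud at its foot: they hold the block tilted, some mm high, until it is pressed with 10 to 20 N over its middle; then it stays down.
- nest_round_floor (a point): Centre of the round nest's floor (hole 84 mm across, 10 mm deep), for another part; the block does not fit it.
- block: Pale ceramic soldering block, loose, 90 (its x) x 110 (its y) x 18 (z) mm, about 0.36 kg, thin grooves and a burn mark on top; origin at the centre of its underside. Starts flat on the plain slab, its y within 20 degrees of the tray's y. Fully home, its top is 8 mm above the slab.
- tin: Bystander: round metal jar with brass cap, 60 mm across, 55 mm high, standing on the bench; origin at the centre of its underside.
- hammer: Bystander: small hammer 200 mm long lying on the bench beside the tray; its x runs from handle to head.
- dish: Bystander: open black plastic dish 100 x 70 x 18 mm on the bench beyond the tray; origin at the centre of its underside.
Things that resemble listed ones, but are neither listed nor needed, are in the scene too. Several things have the shape of the block; the one meant has the colours described above. There is more than one size of the part that bears nest_rect_floor; the job needs the larger.

How it is judged:
By the outcome, as a careful person would: the job done as asked, in the order asked, and still so for the second after the job is handed in, with the robot touching nothing.
It also fails if it takes over 64 s, if anything falls off the work surface, if the arm or the gripper's body presses on something with over 40 N, if the wrist force passes 120 N, or if a joint passes its speed limit or range.

ROBOT

A 7-joint arm with a two-finger parallel gripper is mounted at the origin on the work surface. World frame = base frame: x ahead of the robot, y to its left, z up, the work surface at z = 0. Lengths are in m, angles in degrees, forces in N, time in s.
With the tool pointing down it reaches from about 0.425 to 0.875 m from the base axis. Payload 4.7 kg.
Tool frame: the origin (TCP) lies midway between the tips of the shut fingers; the grasp point (between the pads) lies 19 mm behind it; z points along the fingers, y is the direction in which the jaws open and shut (so a half turn about z gives the same grasp; the last joint's range is limited). The gripper opens to 87 mm and grips with 3 to 60 N. Pads are 19 mm wide; open, the fingers measure 117 mm over their backs; the gripper's body (75 mm by 190 mm) begins 51 mm behind the grasp point.
Start: joints at [0.808, 18.392, -4.016, 83.108, 1.295, 78.541, -3.26], TCP at [0.65, -0, 0.188] pointing down, gripper open.
Joint ranges: [-163.93, 163.93], [-17.29, 119.83], [-79.2, 71.16], [3.27, 140.29], [-89.18, 269.18], [5.43, 117.66], [-154.24, 154.24]. Speed limits (degrees/s): [147.25, 147.25, 180, 180, 180, 180, 180].

INTERFACE

Orientations are given as [roll, pitch, yaw] about the fixed x, y, z axes, in that order (R = Rz(yaw) Ry(pitch) Rx(roll)).
In Python, from cell import env gives the robot as it stands. The module is installed in compiled form; this text tells all that it offers.
- The arm moves only by the tool servo_tool, never from a script. Its argument "plan" is a list of rows, each a list of 3 entries, a list of its own where there are three numbers: the opening, from 0 (shut) to 1 (fully open), then the shift along the tool's x, y, z in cm, then the turn, a rotation vector about the tool's x, y, z in degrees. A call has 1 to 20 rows; each row shifts and turns the pose as measured when the row begins, along the tool's axes as they then stand; what a row does not reach is not made up. A row lasts 1/12 s, in which the tool goes at most 41.7 mm and 7.16 degrees, less where a joint would pass 70% of its speed; a pose out of reach is approached as far as the arm can. A call is refused whole if a number of a shift passes 4.17 or a number of a turn 7.16, either way. A call with a gripper value outside its range is refused whole. The fingers move at their own pace and stop on an object; "force" is the grip in N (left out, the last holds). Time passes only in rows, so rows that do not move let the fingers close. It gives the time, the measured TCP pose, the force and the opening at its end, in the units of the state.
- env.get_obs(): the state, without advancing time (a new reading comes with each control period).
- env.read_camera(name): name is "scene" or "side" or "wrist"; returns a dict with "image" (420x560x3 uint8, blue, green, red), "fx", "fy", "cx", "cy" (pixels), "rvec" (rotation vector, rad) and "tvec" (3), from world to camera coordinates, as OpenCV has them; the wrist camera has in their place "T_tool_cam" (4x4, takes a point from camera to tool coordinates, whose origin is the TCP and whose axes are the flange's). Camera axes: x right, y down, z forward; pixel columns grow to the right and rows downward; lengths in m; the calibration is good to about 2 mm. A picture is of the moment at which its call begins: read the wrist's pose just before it. There is no depth.
- env.sign_off(): hands the job in, once; it reports no verdict.
The state is a dict: "time_s": time; "qpos": joint angles; "joint_velocities": joint speeds; "effort": joint torques, N m; "tool_pos": TCP position; "tool_rot": TCP orientation; "force": force on the tool from outside, world axes, zero at the start; "wrist_torque": the same for the moment, N m; "grip_width": finger opening in m.
Only numpy, scipy, OpenCV 4.12 (cv2) and the standard library are available. Lean on these libraries where they do the work, as an engineer would, in place of code of your own. Each camera call takes 0.05 s, during which the arm holds its last target. There are 200 camera calls.

## Working session

There is one attempt and no reset: what is moved stays moved. The work goes in short steps, Python scripts to look and compute and a tool call to move; the robot and the scene stay as the last step left them, time stands still between calls to the robot, and variables do not carry over. Pictures are saved under pics/ and viewed, about 8 in all and at most 12, crops included, and the job is handed in when it is done.

Besides the shell and the picture viewer there is one more tool, called after ">>>" in YAML: its name, and indented under it one key for each argument. servo_tool: Moves the arm, as the interface text tells. Its arguments: {"type":"object","properties":{"plan":{"type":"array"},"force":{"type":"number"}},"required":["plan"]}

```bash
mkdir -p pics
cat > h.py <<'E'
import cv2,numpy as np,sys
from cell import env
def P(c):
    K=np.array([[c['fx'],0,c['cx']],[0,c['fy'],c['cy']],[0,0,1.]])
    return K,cv2.Rodrigues(np.array(c['rvec'],float))[0],np.array(c['tvec'],float).ravel()
def unproj(c,uv,z):
    K,R,t=P(c); C=-R.T@t; d=R.T@np.linalg.inv(K)@np.array([uv[0],uv[1],1.]); return C+d*(z-C[2])/d[2]
def proj(c,X):
    K,R,t=P(c); p=K@(R@np.array(X,float)+t); return p[:2]/p[2]
E
python3 - <<'E'
from h import *
o=env.get_obs();print({k:np.round(v,3).tolist() for k,v in o.items()})
for n in('scene','side'):
    c=env.read_camera(n);cv2.imwrite(f'pics/{n}0.png',cv2.resize(c['image'],(800,600)))
    K,R,t=P(c);print(n,c['fx'],c['cx'],c['cy'],'C',-R.T@t,'fwd',R[2])
E
```

```text
{'time_s': 0.0, 'qpos': [0.806, 18.439, -4.015, 83.174, 1.298, 78.54, -3.26], 'joint_velocities': [0.033, -0.029, -0.032, -0.007, 0.012, 0.012, -0.055], 'effort': [-0.0, -49.128, -0.404, -31.253, -0.064, 0.044, 0.0], 'tool_pos': [0.649, -0.0, 0.187], 'tool_rot': [-179.892, 0.009, 90.003], 'force': [0.056, 0.26, 0.257], 'wrist_torque': [0.019, -0.01, 0.0], 'grip_width': 0.087}
scene 402.50906420101427 275.96184467187175 208.18690701596103 C [ 0.91029525 -0.54238736  0.49540031] fwd [-0.42454993  0.68862805 -0.58783396]
side 523.0212563277156 269.971808447411 213.96041199235702 C [ 0.41271534 -0.91158391  0.62539118] fwd [ 0.1759488   0.82596498 -0.53555941]
```

View pics/scene0.png

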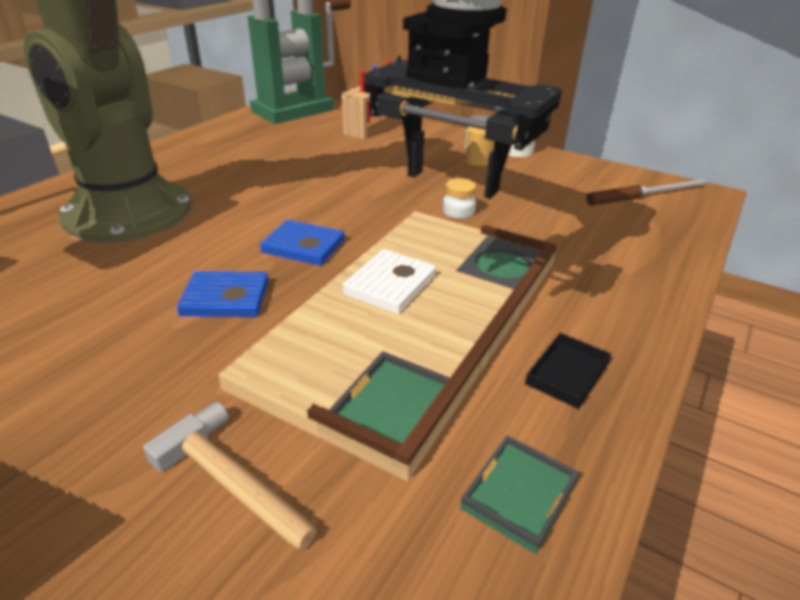

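View pics/side0.png

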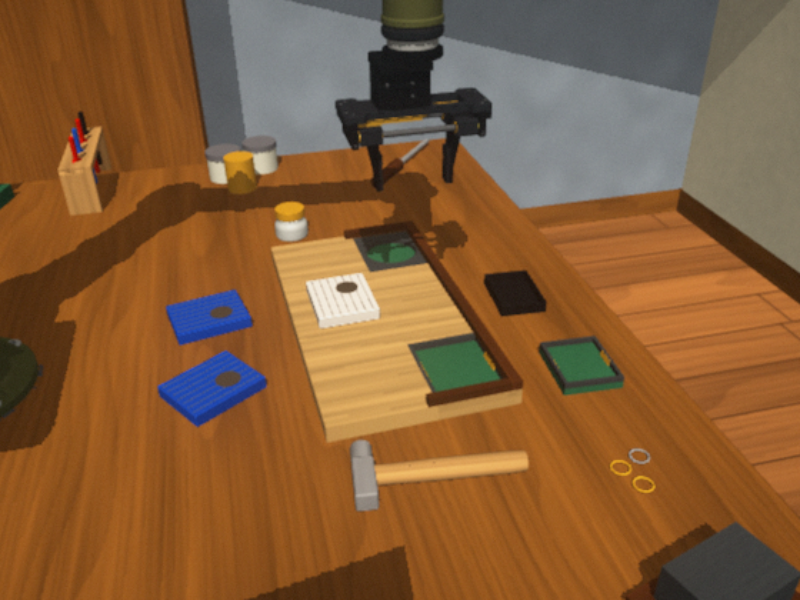

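The scene picture shows the white block with its burn mark at (390,278); the side picture has it at (343,300). In scene pixels, these could be mistaken for the parts I need:
- **Block:** two blue blocks at (225,293) and (303,241). The pale one is white, so I choose that.
- **Nest:** the tray's rectangular nest at (393,398), a loose smaller nest at (523,490) and the round nest at (503,263). I choose the tray's rectangular one.

The tin is at (460,198), the hammer at (230,480) and the dish at (568,370).

```bash
cat > fit.py <<'E'
from h import *
from scipy.optimize import minimize,least_squares
def box(p,z0=.024,h=.018):
    x,y,a=p;c,s=np.cos(a),np.sin(a)
    return np.array([[x+c*u-s*v,y+s*u+c*v,z] for z in(z0,z0+h) for u in(-.045,.045) for v in(-.055,.055)])
def mask(c):
    im=c['image'];hsv=cv2.cvtColor(im,cv2.COLOR_BGR2HSV)
    m=((hsv[...,1]<60)&(hsv[...,2]>110)).astype(np.uint8)
    m=cv2.morphologyEx(m,cv2.MORPH_CLOSE,np.ones((9,9)))
    return m
def comp(m,uv):
    n,l=cv2.connectedComponents(m); return (l==l[int(uv[1]),int(uv[0])]).astype(np.uint8)
def fitblock(views,p0,z0=.024):
    def cost(p):
        s=0
        for c,m in views:
            h=cv2.convexHull(np.array([proj(c,X) for X in box(p,z0)],np.float32))
            q=np.zeros_like(m); q=cv2.resize(q,None,fx=4,fy=4);cv2.fillConvexPoly(q,np.round((h+.5)*4-.5).astype(int),1)
            M=cv2.resize(m,None,fx=4,fy=4,interpolation=0)
            s+=1-(q&M).sum()/(q|M).sum()
        return s
    S=np.array([p0,]*4,float);S[1,0]+=.01;S[2,1]+=.01;S[3,2]+=.1
    r=minimize(cost,p0,method='Nelder-Mead',options=dict(initial_simplex=S,maxiter=150));return r.x,r.fun
def tw(tp,q): # tray -> world (m), q=(x,y,zrel) mm
    x,y,a=tp;c,s=np.cos(a),np.sin(a);return np.array([x+(c*q[0]-s*q[1])/1e3,y+(s*q[0]+c*q[1])/1e3,.024+q[2]/1e3])
E
python3 - <<'E'
from fit import *
cs,cd=env.read_camera('scene'),env.read_camera('side')
ms,md=comp(mask(cs),(390*.7,285*.7)),comp(mask(cd),(330*.7,305*.7))
print(ms.sum(),md.sum())
x0=unproj(cs,(390*.7,275*.7),.042);print(x0)
b,f=fitblock([(cs,ms),(cd,md)],[x0[0],x0[1],0.]);print('block',b,np.degrees(b[2]),f)
for n,v in(('s',(cs,ms)),('d',(cd,md))): r=fitblock([v],b);print(n,r[0],r[1])
cl=[(cs,(221,377),(-140,-242,0)),(cs,(416,213),(-140,242,0)),(cd,(273,250),(-140,242,0)),(cd,(327,431),(-140,-242,0)),
 (cs,(405,455),(115,-242,12)),(cs,(556,247),(115,242,12)),(cd,(520,382),(115,-242,12))]
def res(t): return np.concatenate([proj(c,tw(t,q))-np.array(uv)*.7 for c,uv,q in cl])
r=least_squares(res,[.6,0,0],loss='soft_l1');print('tray',r.x,np.degrees(r.x[2]),res(r.x).round(1))
t=r.x
for c,n,(u,v,w,h) in((cs,'s',(150,140,250,200)),(cd,'d',(180,150,200,160))):
    im=cv2.resize(c['image'],None,fx=3,fy=3,interpolation=cv2.INTER_CUBIC)
    def L(pts,col): cv2.polylines(im,[np.round((np.array([proj(c,p) for p in pts])+.5)*3-.5).astype(int)],True,col,1)
    R=lambda x0,x1,y0,y1,z:[tw(t,q) for q in((x0,y0,z),(x1,y0,z),(x1,y1,z),(x0,y1,z))]
    L(R(-140,115,-242,242,0),(0,0,255));L(R(8.5,101.5,-224,-111,0),(255,0,255));L(R(8.5,101.5,-224,-111,-10),(255,255,0));L(R(100,115,-230,230,12),(0,255,255))
    L(box(b)[[4,5,7,6]],(0,0,255))
    cv2.imwrite(f'pics/ov{n}.png',im[v*3:(v+h)*3,u*3:(u+w)*3])
E
```

```text
1797 1398
[0.5489639  0.03109092 0.042     ]
block [0.54653606 0.03492064 0.03189755] 1.8275949104963152 0.1209814273495814
s [0.54650508 0.03363225 0.03853513] 0.025630524555475875
d [0.54697518 0.04016072 0.03712457] 0.06426896667224924
tray [0.61042819 0.0114661  0.03370455] 1.9311286404817871 [-3.3 -1.6 -0.6 -1.3 -0.8 -1.4 -1.1 -0.8  1.2  3.7  1.3 -1.7  3.   1.1]
```

View pics/ovs.png

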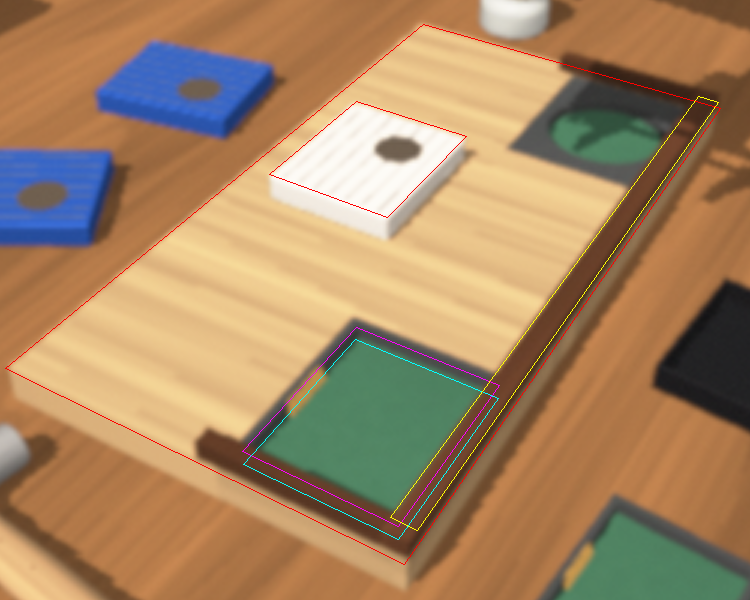

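View pics/ovd.png

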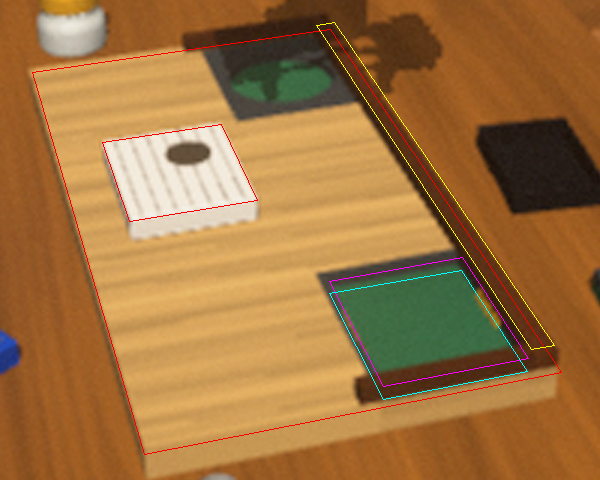

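Pictures viewed so far: 4. The overlay crops confirm the white grooved block with its burn mark, and the tray outline fits to about 2–3 mm.

The plan has four steps:
1. Turn the tool so the jaws lie along tray y.
2. Push the block in +x, flush to the back fence.
3. Push it in -y along the fence into the nest.
4. Press it down.

>>> servo_tool:
  plan:
    - [0.6,[0,0,0],[0,0,7.1]]
    - [0.6,[0,0,0],[0,0,7.1]]
    - [0.6,[0,0,0],[0,0,7.1]]
    - [0.6,[0,0,0],[0,0,7.1]]
    - [0.6,[0,0,0],[0,0,7.1]]
    - [0.6,[0,0,0],[0,0,7.1]]
    - [0.6,[0,0,0],[0,0,7.1]]
    - [0.6,[0,0,0],[0,0,7.1]]
    - [0.6,[0,0,0],[0,0,7.1]]
    - [0.6,[0,0,0],[0,0,7.1]]
    - [0.6,[0,0,0],[0,0,7.1]]
    - [0.6,[0,0,0],[0,0,7.1]]
    - [0.6,[0,0,0],[0,0,2.9]]

```text
time_s: 1.28
tool_pos: [0.6469, 0.0, 0.1827]
tool_rot: [-180.0, 0.5, 0.6]
force: [0.4, -0.7, -0.7]
grip_width: 0.052
```

>>> servo_tool:
  plan:
    - [0.6,[-2.7,-0.6,0],[0,0,-1.3]]
    - [0.6,[-2.7,-0.6,0],[0,0,0]]
    - [0.6,[-2.7,-0.6,1],[0,0,0]]
    - [0.6,[-2.7,-0.6,2],[0,0,0]]
    - [0.6,[-2.7,-0.6,2],[0,0,0]]
    - [0.6,[-2.7,-0.6,2],[0,0,0]]
    - [0.6,[0,0,2],[0,0,0]]
    - [0.6,[0,0,1],[0,0,0]]
    - [0.6,[0,0,0],[0,0,0]]

```text
time_s: 2.03
tool_pos: [0.4749, 0.0324, 0.0773]
tool_rot: [179.9, 0.6, 1.8]
force: [-0.8, -0.1, 0.1]
grip_width: 0.0519
```

Run:
```python
from h import *
o=env.get_obs();print({k:np.round(o[k],4).tolist() for k in('tool_pos','tool_rot','force','grip_width','time_s')})
c=env.read_camera('wrist');cv2.imwrite('pics/w1.png',c['image']);print(np.round(c['T_tool_cam'],3).tolist(),c['fx'])
```

```text
{'tool_pos': [0.4749, 0.0324, 0.0773], 'tool_rot': [179.9326, 0.5866, 1.7571], 'force': [-0.8191, -0.092, 0.0772], 'grip_width': 0.0519, 'time_s': 2.0333}
[[0.001, -0.964, -0.268, 0.073], [1.0, 0.001, -0.001, -0.0], [0.001, -0.268, 0.964, -0.196], [0.0, 0.0, 0.0, 1.0]] 291.7633999919235
```

>>> servo_tool:
  plan:
    - [0.6,[0,0,1.5],[0,-0.5,0]]
    - [0.6,[0,0,1.5],[0,0,0]]
    - [0.6,[0,0,1.0],[0,0,0]]
    - [0.6,[0,0,0.3],[0,0,0]]
    - [0.6,[0,0,0],[0,0,0]]

```text
time_s: 2.5
tool_pos: [0.4828, 0.0318, 0.0362]
tool_rot: [180.0, 0.6, 1.6]
force: [0.5, -0.5, -0.1]
grip_width: 0.0522
```

>>> servo_tool:
  plan:
    - [0.6,[0.3,0,0.3],[0,0,0]]
    - [0.6,[0.4,0,0],[0,0,0]]
    - [0.6,[0.4,0,0],[0,0,0]]
    - [0.6,[0.4,0,0],[0,0,0]]
    - [0.6,[0.4,0,0],[0,0,0]]

```text
time_s: 2.92
tool_pos: [0.5056, 0.0324, 0.0345]
tool_rot: [180.0, 0.4, 1.6]
force: [0.5, 0.4, -0.3]
grip_width: 0.0523
```

>>> servo_tool:
  plan:
    - [0.6,[0.5,0,0],[0,0,0]]
    - [0.6,[0.5,0,0],[0,0,0]]
    - [0.6,[0.5,0,0],[0,0,0]]
    - [0.6,[0.5,0,0],[0,0,0]]
    - [0.6,[0.5,0,0],[0,0,0]]
    - [0.6,[0.5,0,0],[0,0,0]]
    - [0.6,[0.5,0,0],[0,0,0]]
    - [0.6,[0.5,0,0],[0,0,0]]

```text
time_s: 3.58
tool_pos: [0.5511, 0.0338, 0.0351]
tool_rot: [180.0, 0.3, 1.6]
force: [0.0, 0.1, 0.0]
grip_width: 0.0519
```

Run:
```python
from h import *
o=env.get_obs();print({k:np.round(o[k],4).tolist() for k in('tool_pos','tool_rot','force','time_s')})
c=env.read_camera('wrist');cv2.imwrite('pics/w2.png',c['image'])
```

```text
{'tool_pos': [0.5511, 0.0338, 0.0351], 'tool_rot': [179.9744, 0.2824, 1.6001], 'force': [0.0153, 0.0561, 0.0345], 'time_s': 3.5833}
```

View pics/w2.png

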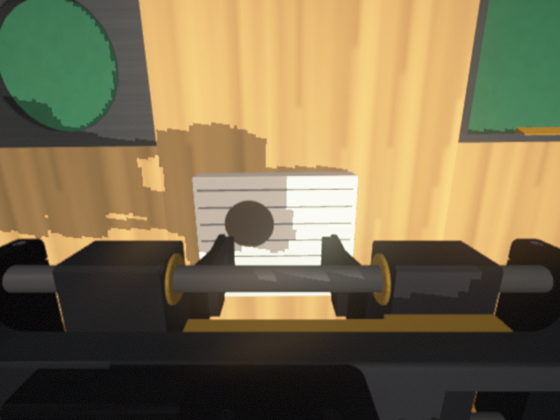

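```bash
cat >> h.py <<'E'
from scipy.spatial.transform import Rotation as Ro
def wun(c,o,uv,z):
    T=np.eye(4);T[:3,:3]=Ro.from_euler('xyz',o['tool_rot'],degrees=True).as_matrix();T[:3,3]=o['tool_pos']
    M=T@np.array(c['T_tool_cam']);d=M[:3,:3]@[(uv[0]-c['cx'])/c['fx'],(uv[1]-c['cy'])/c['fy'],1];p=M[:3,3]
    return p+d*(z-p[2])/d[2]
E
python3 - <<'E'
from h import *
o=env.get_obs();c=env.read_camera('wrist')
for n,uv,z in(('fl',(195,174.5),.042),('fr',(356,174.5),.042),('nl',(196,296),.042),('nr',(355,296),.042),('hole -x edge +y',(461,140),.024),('rim in',(470,135),.024),('roundplate',(156,146),.024)):
    print(n,wun(c,o,uv,z).round(4))
E
```

```text
fl [0.5927 0.0891 0.042 ]
fr [ 0.5957 -0.016   0.042 ]
nl [0.5021 0.0927 0.042 ]
nr [ 0.5056 -0.0245  0.042 ]
hole -x edge +y [ 0.619  -0.0913  0.024 ]
rim in [ 0.6225 -0.0968  0.024 ]
roundplate [0.6088 0.1204 0.024 ]
```

Run:
```python
from h import *
o=env.get_obs();c=env.read_camera('scene');d=env.read_camera('side')
for n,k in(('s',c),('d',d)):print(proj(k,o['tool_pos']))
a=cv2.resize(c['image'][100:310,150:400],None,fx=1.6,fy=1.6);b=cv2.resize(d['image'][70:280,150:400],None,fx=1.6,fy=1.6)
cv2.imwrite('pics/both1.png',np.hstack([a,b]));print(o['tool_pos'],o['qpos'],o['force'])
```

```text
[274.70808048 195.07096477]
[241.23761284 209.13821637]
[0.55146    0.03378947 0.03512849] [-10.97883494  14.05505656   5.31687521 107.12332056  -1.49078746
  59.13641668 -93.45124305] [-0.42532556 -0.31312942 -0.27776387]
```

View pics/both1.png

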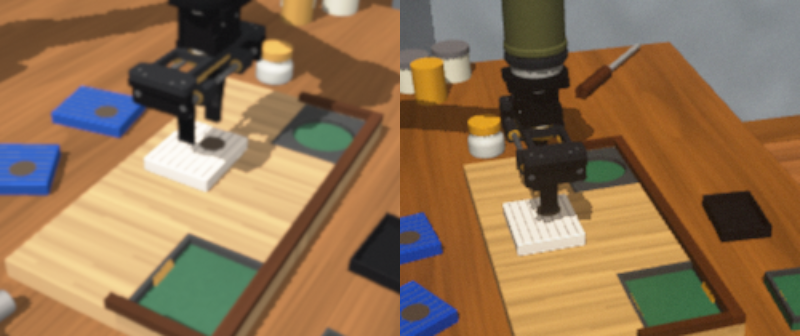

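Run:
```python
from h import *
o=env.get_obs();c=env.read_camera('scene');d=env.read_camera('side')
for n,k in(('s',c),('d',d)):
  for dy in(-.034,.034):
    for z in(.035,.045,.055):print(n,dy,z,proj(k,np.array([o['tool_pos'][0],o['tool_pos'][1]+dy,z])).round(1))
a=cv2.resize(c['image'][140:215,235:335],None,fx=4,fy=4,interpolation=2);b=cv2.resize(d['image'][160:235,195:295],None,fx=4,fy=4,interpolation=2)
cv2.imwrite('pics/both2.png',np.hstack([a,b]))
```

```text
s -0.034 0.035 [265. 203.]
s -0.034 0.045 [265.  198.8]
s -0.034 0.055 [265.  194.6]
s 0.034 0.035 [283.  187.4]
s 0.034 0.045 [283.1 183.4]
s 0.034 0.055 [283.2 179.3]
d -0.034 0.035 [243.7 217.6]
d -0.034 0.045 [243.4 213.5]
d -0.034 0.055 [243.1 209.4]
d 0.034 0.035 [238.  201.4]
d 0.034 0.045 [237.7 197.5]
d 0.034 0.055 [237.5 193.5]
```

View pics/both2.png

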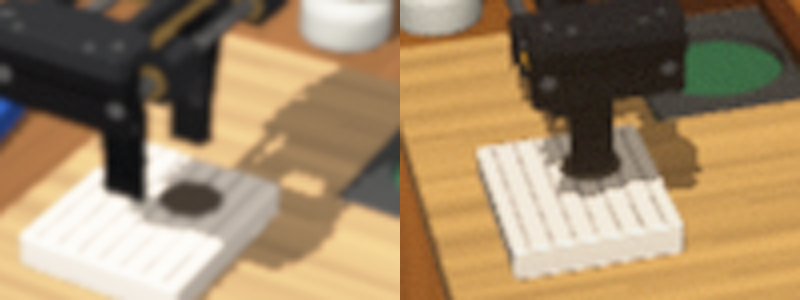

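Run:
```python
from h import *
c=env.read_camera('scene');d=env.read_camera('side')
print('seen s (290.5,121.5)(344,135.5); d (265,131)(313,127)')
for z in(.188,.2,.22,.24):print(z,[proj(k,[.649+dx,0,z]).round(1).tolist() for k in(c,d) for dx in(-.05,.05)])
```

```text
seen s (290.5,121.5)(344,135.5); d (265,131)(313,127)
0.188 [[288.9, 138.8], [342.5, 154.5], [264.0, 148.0], [313.2, 142.0]]
0.2 [[289.1, 132.3], [343.4, 147.8], [263.8, 142.4], [313.3, 136.4]]
0.22 [[289.5, 121.2], [344.9, 136.3], [263.5, 132.8], [313.5, 127.0]]
0.24 [[290.0, 109.7], [346.4, 124.3], [263.1, 123.0], [313.7, 117.3]]
```

The fingers are passing over the block without touching it. In both cameras, at the start pose and here, the tips are about 34 mm higher than the reported TCP z, while x and y agree. From here I take tip z = reported z + 0.034 and check it by touch. Next I retreat behind the block and descend with care.

>>> servo_tool:
  plan:
    - [0.6,[-2,0,0],[0,0,0]]
    - [0.6,[-2,0,0],[0,0,0]]
    - [0.6,[-2,0,0],[0,0,0]]
    - [0.6,[-1.5,0,0],[0,0,0]]
    - [0.6,[-0.2,0,0],[0,-0.3,-0.3]]
    - [0.6,[0,0,0],[0,0,0]]
    - [0.6,[0,0,0],[0,0,0]]

```text
time_s: 4.57
tool_pos: [0.4707, 0.0316, 0.0358]
tool_rot: [180.0, 0.5, 1.9]
force: [0.0, 0.5, 0.3]
grip_width: 0.0524
```

>>> servo_tool:
  plan:
    - [0.6,[0,0,0.8],[0,0,0]]
    - [0.6,[0,0,0.8],[0,0,0]]
    - [0.6,[0,0,0.4],[0,0,0]]
    - [0.6,[0,0,0],[0,0,0]]

```text
time_s: 4.9
tool_pos: [0.4737, 0.0317, 0.0142]
tool_rot: [180.0, 0.3, 1.9]
force: [0.5, -0.5, -0.2]
grip_width: 0.0525
```

>>> servo_tool:
  plan:
    - [0.6,[0,0,0.6],[0,0,0]]
    - [0.6,[0,0,0.5],[0,0,0]]
    - [0.6,[0,0,0],[0,0,0]]

```text
time_s: 5.15
tool_pos: [0.4737, 0.0316, 0.001]
tool_rot: [180.0, 0.4, 1.9]
force: [-1.0, -0.0, 0.6]
grip_width: 0.0525
```

>>> servo_tool:
  plan:
    - [0.6,[0,0,0.2],[0,0,0]]
    - [0.6,[0,0,0.2],[0,0,0]]
    - [0.6,[0,0,0],[0,0,0]]

```text
time_s: 5.4
tool_pos: [0.4734, 0.0315, -0.0039]
tool_rot: [180.0, 0.5, 1.9]
force: [0.6, -0.4, -0.3]
grip_width: 0.0521
```

>>> servo_tool:
  plan:
    - [0.6,[0.4,0,0],[0,0,0]]
    - [0.6,[0.4,0,0],[0,0,0]]
    - [0.6,[0.4,0,0],[0,0,0]]
    - [0.6,[0.4,0,0],[0,0,0]]
    - [0.6,[0.4,0,0],[0,0,0]]
    - [0.6,[0.4,0,0],[0,0,0]]
    - [0.6,[0.4,0,0],[0,0,0]]
    - [0.6,[0.4,0,0],[0,0,0]]

```text
time_s: 6.07
tool_pos: [0.5067, 0.0327, -0.0037]
tool_rot: [180.0, 0.7, 1.9]
force: [-2.6, 0.4, 1.4]
grip_width: 0.0525
```

```bash
cat > look.py <<'E'
from fit import *
def look(name=None,p0=None):
    o=env.get_obs();print({k:np.round(o[k],4).tolist() for k in('tool_pos','tool_rot','force','time_s')})
    c=env.read_camera('scene');d=env.read_camera('side')
    if name:
        a=cv2.resize(c['image'][100:310,150:400],None,fx=1.6,fy=1.6);b=cv2.resize(d['image'][70:280,150:400],None,fx=1.6,fy=1.6)
        cv2.imwrite(f'pics/{name}.png',np.hstack([a,b]))
    return o,c,d
E
python3 -c "
from look import *
look('both3')"
```

```text
{'tool_pos': [0.5067, 0.0327, -0.0037], 'tool_rot': [179.9682, 0.6577, 1.9239], 'force': [-2.5539, 0.4137, 1.4315], 'time_s': 6.0667}
```

View pics/both3.png

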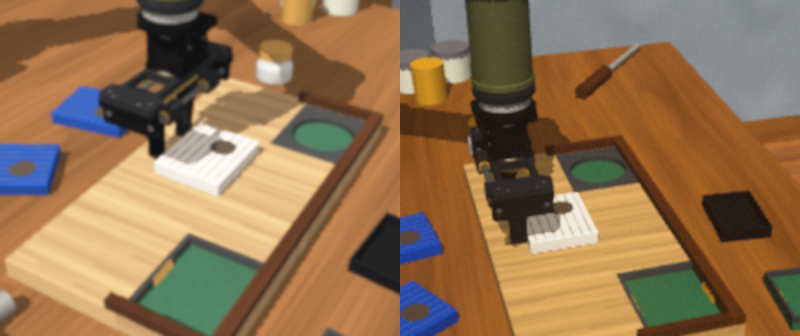

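Contact is made: both fingers are square behind the block, pushing at 2.6 N. Pictures viewed: 8.

>>> servo_tool:
  plan:
    - [0.6,[0.5,0,0],[0,0,0]]
    - [0.6,[0.5,0,0],[0,0,0]]
    - [0.6,[0.5,0,0],[0,0,0]]
    - [0.6,[0.5,0,0],[0,0,0]]
    - [0.6,[0.5,0,0],[0,0,0]]
    - [0.6,[0.5,0,0],[0,0,0]]
    - [0.6,[0.5,0,0],[0,0,0]]
    - [0.6,[0.5,0,0],[0,0,0]]
    - [0.6,[0.5,0,0],[0,0,0]]
    - [0.6,[0.5,0,0],[0,0,0]]
    - [0.6,[0.5,0,0],[0,0,0]]
    - [0.6,[0.5,0,0],[0,0,0]]
    - [0.6,[0.5,0,0],[0,0,0]]
    - [0.6,[0.3,0,0],[0,0,0]]
    - [0.6,[0.2,0,0],[0,0,0]]

```text
time_s: 7.42
tool_pos: [0.584, 0.0353, -0.005]
tool_rot: [180.0, 0.7, 1.9]
force: [-1.7, -0.2, 1.8]
grip_width: 0.0523
```

>>> servo_tool:
  plan:
    - [0.6,[0.4,0,-0.1],[0,0,0]]
    - [0.6,[0.4,0,0],[0,0,0]]
    - [0.6,[0.4,0,0],[0,0,0]]
    - [0.6,[0.2,0,0],[0,0,0]]
    - [0.6,[0.2,0,0],[0,0,0]]
    - [0.6,[0.2,0,0],[0,0,0]]

```text
time_s: 7.92
tool_pos: [0.6037, 0.0359, -0.0046]
tool_rot: [180.0, 0.7, 1.9]
force: [-2.2, 0.1, 1.3]
grip_width: 0.0519
```

>>> servo_tool:
  plan:
    - [0.6,[0.2,0,0],[0,0,0]]
    - [0.6,[0.2,0,0],[0,0,0]]

```text
time_s: 8.08
tool_pos: [0.6068, 0.0359, -0.0046]
tool_rot: [179.9, 0.9, 1.9]
force: [-7.9, 0.0, 5.5]
grip_width: 0.052
```

>>> servo_tool:
  plan:
    - [0.6,[0.2,0,0],[0,0,0]]
    - [0.6,[0.1,0,0],[0,0,0]]

```text
time_s: 8.25
tool_pos: [0.6064, 0.0359, -0.0049]
tool_rot: [179.9, 1.3, 2.0]
force: [-3.9, -0.8, 2.5]
grip_width: 0.0519
```

The block is flush on the back fence; the force rose to about 8 N peak and then eased. Now I back off, lift and turn for the -y push.

>>> servo_tool:
  plan:
    - [0.4,[-1,0,0],[0,-0.5,0]]
    - [0.4,[-1,0,-1],[0,0,0]]
    - [0.4,[0,0,-3],[0,0,0]]
    - [0.4,[0,0,-3],[0,0,0]]
    - [0.4,[0,0,0],[0,0,-7.1]]
    - [0.4,[0,0,0],[0,0,-7.1]]
    - [0.4,[0,0,0],[0,0,-7.1]]
    - [0.4,[0,0,0],[0,0,-7.1]]
    - [0.4,[0,0,0],[0,0,-7.1]]
    - [0.4,[0,0,0],[0,0,-7.1]]
    - [0.4,[0,0,0],[0,0,-7.1]]
    - [0.4,[0,0,0],[0,0,-7.1]]
    - [0.4,[0,0,0],[0,0,-7.1]]
    - [0.4,[0,0,0],[0,0,-7.1]]
    - [0.4,[0,0,0],[0,0,-7.1]]
    - [0.4,[0,0,0],[0,0,-7.1]]
    - [0.4,[0,0,0],[0,0,-3.5]]
    - [0.4,[0,0,0],[0,0,0]]

```text
time_s: 9.75
tool_pos: [0.5951, 0.0354, 0.0729]
tool_rot: [-179.8, 0.1, 92.1]
force: [-0.1, 0.8, 0.2]
grip_width: 0.0348
```

Run:
```python
from look import *
o,c,d=look('both4')
b,f=fitblock([(c,comp(mask(c),proj(c,[.66,.03,.042])))],[.662,.038,.033]);print('scene fit',b,f)
```

```text
{'tool_pos': [0.5951, 0.0354, 0.0729], 'tool_rot': [-179.7616, 0.059, 92.0589], 'force': [-0.1157, 0.7677, 0.1846], 'time_s': 9.75}
scene fit [0.66100278 0.03914147 0.05478523] 0.06444567401496837
```

>>> servo_tool:
  plan:
    - [0.4,[1.9,1.65,0],[0,0,0]]
    - [0.4,[1.9,1.65,0],[0,0,0]]
    - [0.4,[1.9,1.65,0],[0,0,0]]
    - [0.4,[1.7,1.5,0],[0,0,0]]
    - [0.4,[0.2,0,0],[0,0,0]]
    - [0.4,[0,0,0],[0,0,0]]
    - [0.4,[0,0,0],[0,0,0]]

```text
time_s: 10.43
tool_pos: [0.6601, 0.1137, 0.0723]
tool_rot: [-179.9, 0.2, 90.9]
force: [-0.8, -0.2, -0.2]
grip_width: 0.0349
```

>>> servo_tool:
  plan:
    - [0.4,[0.4,0,1],[0,0,-1.1]]
    - [0.4,[0,0,2],[0,0,0]]
    - [0.4,[0,0,2],[0,0,0]]
    - [0.4,[0,0,1.3],[0,0,0]]
    - [0.4,[0,0,0.6],[0,0,0]]
    - [0.4,[0,0,0],[0,0,0]]
    - [0.4,[0,0,0],[0,0,0]]

```text
time_s: 11.02
tool_pos: [0.6578, 0.1118, -0.0007]
tool_rot: [-179.9, 0.3, 91.7]
force: [0.7, 0.9, -0.1]
grip_width: 0.035
```

>>> servo_tool:
  plan:
    - [0.4,[-0.3,0,0.2],[0,0,0]]
    - [0.4,[-0.3,0,0.1],[0,0,0]]
    - [0.4,[-0.3,0,0],[0,0,0]]
    - [0.4,[-0.4,0,0],[0,0,0]]
    - [0.4,[-0.4,0,0],[0,0,0]]
    - [0.4,[-0.4,0,0],[0,0,0]]

```text
time_s: 11.52
tool_pos: [0.6602, 0.0917, -0.0004]
tool_rot: [179.8, 0.2, 91.8]
force: [-0.3, 1.1, -0.9]
grip_width: 0.0346
```

>>> servo_tool:
  plan:
    - [0.4,[-0.5,0,0],[0,0,0]]
    - [0.4,[-0.5,0,0],[0,0,0]]
    - [0.4,[-0.5,0,0],[0,0,0]]
    - [0.4,[-0.5,0,0],[0,0,0]]
    - [0.4,[-0.5,0,0],[0,0,0]]
    - [0.4,[-0.5,0,0],[0,0,0]]
    - [0.4,[-0.5,0,0],[0,0,0]]
    - [0.4,[-0.5,0,0],[0,0,0]]
    - [0.4,[-0.5,0,0],[0,0,0]]
    - [0.4,[-0.5,0,0],[0,0,0]]
    - [0.4,[-0.5,0,0],[0,0,0]]
    - [0.4,[-0.5,0,0],[0,0,0]]

```text
time_s: 12.52
tool_pos: [0.6627, 0.0248, 0.0002]
tool_rot: [179.8, 0.1, 91.8]
force: [-0.2, 1.9, -0.6]
grip_width: 0.0348
```

>>> servo_tool:
  plan:
    - [0.4,[-0.5,0,0.2],[0,0,0]]
    - [0.4,[-0.5,0,0.2],[0,0,0]]
    - [0.4,[-0.5,0,0],[0,0,0]]
    - [0.4,[-0.5,0,0],[0,0,0]]
    - [0.4,[-0.5,0,0],[0,0,0]]
    - [0.4,[-0.5,0,0],[0,0,0]]
    - [0.4,[-0.5,0,0],[0,0,0]]
    - [0.4,[-0.4,0,0],[0,0,0]]
    - [0.4,[-0.4,0,0],[0,0,0]]

```text
time_s: 13.27
tool_pos: [0.6652, -0.0215, -0.0029]
tool_rot: [179.7, 0.0, 91.8]
force: [-0.6, 1.4, 0.7]
grip_width: 0.0349
```

Run:
```python
from look import *
o,c,d=look('both5')
b,f=fitblock([(c,comp(mask(c),proj(c,[.663,-.085,.042])))],[.664,-.083,.033]);print('scene fit',b,f)
```

```text
{'tool_pos': [0.6652, -0.0215, -0.0029], 'tool_rot': [179.6707, 0.0478, 91.8325], 'force': [-0.5639, 1.44, 0.6774], 'time_s': 13.2667}
scene fit [ 0.66590892 -0.08952712  0.04362718] 0.050012715097058624
```

View pics/both5.png

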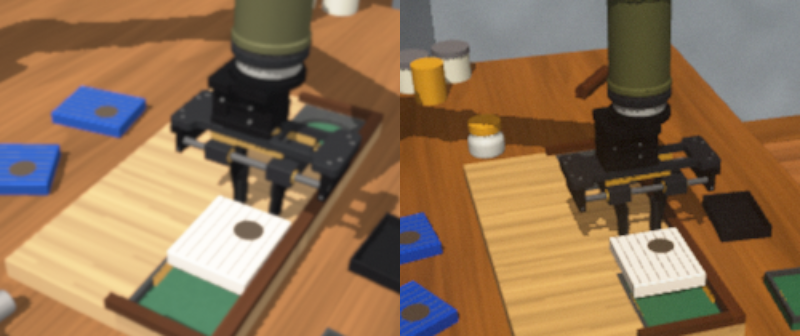

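The block is along the fence and over the nest edge, still level and square (9 pictures viewed). I continue gently.

>>> servo_tool:
  plan:
    - [0.4,[-0.4,0,0],[0,0,0]]
    - [0.4,[-0.4,0,0],[0,0,0]]
    - [0.4,[-0.4,0,0],[0,0,0]]
    - [0.4,[-0.4,0,0],[0,0,0]]
    - [0.4,[-0.4,0,0],[0,0,0]]
    - [0.4,[-0.4,0,0],[0,0,0]]

```text
time_s: 13.87
tool_pos: [0.6662, -0.0459, -0.003]
tool_rot: [179.6, -0.0, 91.9]
force: [0.1, 1.9, 0.1]
grip_width: 0.0354
```

>>> servo_tool:
  plan:
    - [0.4,[-0.4,0,0],[0,0,0]]
    - [0.4,[-0.4,0,0],[0,0,0]]
    - [0.4,[-0.4,0,0],[0,0,0]]
    - [0.4,[-0.4,0,0],[0,0,0]]
    - [0.4,[-0.3,0,0],[0,0,0]]

```text
time_s: 14.28
tool_pos: [0.6668, -0.0664, -0.0037]
tool_rot: [179.7, -0.1, 92.0]
force: [1.3, 1.7, -0.2]
grip_width: 0.0351
```

>>> servo_tool:
  plan:
    - [0.4,[-0.3,0,0],[0,0,0]]
    - [0.4,[-0.3,0,0],[0,0,0]]
    - [0.4,[-0.2,0,0],[0,0,0]]

```text
time_s: 14.53
tool_pos: [0.6673, -0.0755, -0.0037]
tool_rot: [179.6, -0.1, 91.9]
force: [0.6, 1.9, -0.7]
grip_width: 0.0348
```

>>> servo_tool:
  plan:
    - [0.4,[-0.3,0,0],[0,0,0]]
    - [0.4,[-0.2,0,0],[0,0,0]]
    - [0.4,[-0.2,0,0],[0,0,0]]

```text
time_s: 14.78
tool_pos: [0.6676, -0.0825, -0.0035]
tool_rot: [179.6, -0.1, 92.0]
force: [1.0, 2.5, -0.2]
grip_width: 0.0348
```

>>> servo_tool:
  plan:
    - [0.4,[-0.2,0,0],[0,0,0]]
    - [0.4,[-0.15,0,0],[0,0,0]]

```text
time_s: 14.95
tool_pos: [0.6677, -0.0863, -0.0035]
tool_rot: [179.6, -0.1, 92.0]
force: [0.0, 3.9, -0.0]
grip_width: 0.0349
```

Run:
```python
from look import *
o,c,d=look()
a=cv2.resize(c['image'][190:310,220:350],None,fx=3,fy=3,interpolation=2);b=cv2.resize(d['image'][190:310,260:390],None,fx=3,fy=3,interpolation=2)
cv2.imwrite('pics/both6.png',np.hstack([a,b]))
```

```text
{'tool_pos': [0.6677, -0.0863, -0.0035], 'tool_rot': [179.641, -0.1222, 91.9655], 'force': [0.03, 3.892, -0.0292], 'time_s': 14.95}
```

View pics/both6.png

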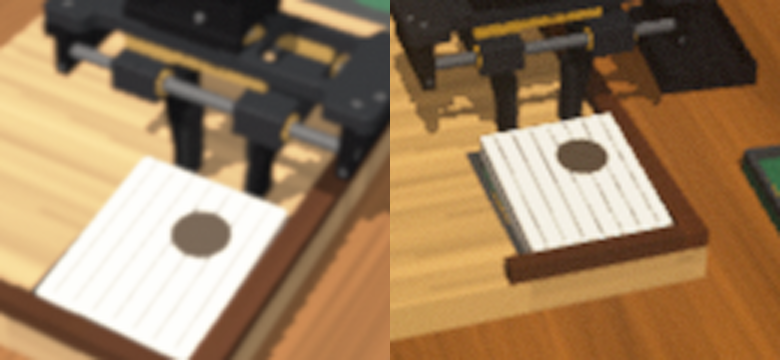

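The block's leading edge is down in the nest by the end fence and its trailing edge is still up. I push the last few mm (10 pictures viewed).

>>> servo_tool:
  plan:
    - [0.4,[-0.15,0,0],[0,0,0]]
    - [0.4,[-0.15,0,0],[0,0,0]]

```text
time_s: 15.22
tool_pos: [0.6677, -0.0862, -0.0036]
tool_rot: [179.7, -0.3, 92.1]
force: [0.1, 4.5, 0.5]
grip_width: 0.0347
```

>>> servo_tool:
  plan:
    - [0.4,[-0.15,0,0],[0,0,0]]
    - [0.4,[-0.15,0,0],[0,0,0]]

```text
time_s: 15.38
tool_pos: [0.6676, -0.0861, -0.0036]
tool_rot: [179.7, -0.5, 92.2]
force: [-0.7, 4.8, 0.4]
grip_width: 0.0345
```

Run:
```python
from look import *
o,c,d=look()
def cv(p,off): return np.array([(p[0]-1)/3+off[0],(p[1]-1)/3+off[1]])
s={'tl':(145,157),'tr':(286,212),'ll':(38,293)}
e={'tl':(483-390,137),'tr':(611-390,113),'ll':(528-390,250),'lr':(672-390,224)}
Ps=[np.hstack([R,t[:,None]]) for K,R,t in (P(c),P(d))];Ps=[P(k)[0]@q for k,q in zip((c,d),Ps)]
tp=(.6074,.0115,.0337)
def wt(X): a=tp[2];D=(np.array(X[:2])-tp[:2])*1e3;return [D[0]*np.cos(a)+D[1]*np.sin(a),-D[0]*np.sin(a)+D[1]*np.cos(a),(X[2]-.024)*1e3]
for k in s:
    X=cv2.triangulatePoints(*Ps,cv(s[k],(220,190)),cv(e[k],(260,190)));X=(X[:3]/X[3]).ravel()
    print(k,X.round(4),np.round(wt(X),1), proj(c,X)-cv(s[k],(220,190)))
# ref: near-left slab corner, hole rim corner from first overlay
for n,a,b in(('rim +y-x',(355/3+150,319/3+140),(318/3+180,273/3+150)),('slab -x-y',(8/3+150,370/3+140),(147/3+180,455/3+150)),('fence end',(198/3+150,434/3+140),(357/3+180,380/3+150))):
    X=cv2.triangulatePoints(*Ps,np.array(a),np.array(b));X=(X[:3]/X[3]).ravel();print(n,X.round(4),np.round(wt(X),1))
```

```text
{'tool_pos': [0.6676, -0.0861, -0.0036], 'tool_rot': [179.706, -0.5077, 92.1678], 'force': [-0.712, 4.834, 0.4269], 'time_s': 15.3833}
tl [ 0.625  -0.1032  0.0446] [  13.7 -115.2   20.6] [ 0.08190079 -0.68313629]
tr [ 0.7135 -0.099   0.0448] [ 102.3 -114.    20.8] [ 0.10486841 -0.92818607]
ll [ 0.6263 -0.2059  0.0295] [  11.5 -218.     5.5] [ 0.20123116 -2.22801799]
rim +y-x [ 0.6185 -0.0919  0.0241] [ 7.600e+00 -1.038e+02  1.000e-01]
slab -x-y [ 0.4806 -0.2346  0.0218] [-135.  -241.7   -2.2]
fence end [ 0.6086 -0.2232  0.0391] [  -6.7 -234.7   15.1]
```

The trailing edge sits about 3 mm above the slab with the leading edge down, so the leaves are holding it. The push has stopped stiffly at 4.8 N, which fits the far nest wall. Now I back off, lift, shut the fingers and move over the block's middle.

>>> servo_tool:
  plan:
    - [0.4,[0.8,0,0],[0,0.4,0.2]]
    - [0.4,[0.4,0,-1],[0,0,0]]
    - [0.0,[0,0,-2],[0,0,0]]
    - [0.0,[0,0,-2],[0,0,0]]
    - [0.0,[-1.9,0,0],[0,0,0]]
    - [0.0,[-1.9,0,0],[0,0,0]]
    - [0.0,[-1.9,0,0],[0,0,0]]
    - [0.0,[-1.5,0,0],[0,0,0]]
    - [0.0,[-0.2,0,0],[0,0,0]]
    - [0.0,[0,0,0],[0,0,0]]
    - [0.0,[0,0,0],[0,0,0]]

```text
time_s: 16.4
tool_pos: [0.6679, -0.163, 0.0547]
tool_rot: [179.7, 0.1, 91.6]
force: [-0.7, 0.1, -0.3]
grip_width: 0.0008
```

>>> servo_tool:
  plan:
    - [0.0,[0.9,0.1,0.5],[0.3,0,0]]
    - [0.0,[0,0,1],[0,0,0]]
    - [0.0,[0,0,1],[0,0,0]]
    - [0.0,[0,0,0.7],[0,0,0]]
    - [0.0,[0,0,0.2],[0,0,0]]
    - [0.0,[0,0,0],[0,0,0]]

```text
time_s: 16.9
tool_pos: [0.6679, -0.1456, 0.0151]
tool_rot: [-179.8, -0.2, 92.0]
force: [-0.5, 0.2, -0.1]
grip_width: 0.0004
```

>>> servo_tool:
  plan:
    - [0.0,[0,0,0.3],[0,0,0]]
    - [0.0,[0,0,0.3],[0,0,0]]
    - [0.0,[0,0,0],[0,0,0]]

```text
time_s: 17.15
tool_pos: [0.6675, -0.1449, 0.0076]
tool_rot: [-179.7, -0.2, 92.1]
force: [-1.1, -0.2, 0.3]
grip_width: 0.0005
```

>>> servo_tool:
  plan:
    - [0.0,[-0.6,0,-0.1],[-0.2,0,0]]
    - [0.0,[0,0,0],[0,0,0]]
    - [0.0,[0,0,0],[0,0,0]]

```text
time_s: 17.4
tool_pos: [0.6681, -0.152, 0.0092]
tool_rot: [-180.0, -0.2, 92.1]
force: [0.6, 0.6, -0.4]
grip_width: 0.0002
```

>>> servo_tool:
  plan:
    - [0.0,[0,0,0.15],[0,0,0]]
    - [0.0,[0,0,0.15],[0,0,0]]
    - [0.0,[0,0,0.1],[0,0,0]]

```text
time_s: 17.65
tool_pos: [0.6688, -0.1534, 0.0063]
tool_rot: [179.9, -0.1, 92.0]
force: [1.3, -0.2, 0.4]
grip_width: 0.0003
```

>>> servo_tool:
  plan:
    - [0.0,[0,0,0.15],[0,0,0]]
    - [0.0,[0,0,0.15],[0,0,0]]

```text
time_s: 17.82
tool_pos: [0.669, -0.1534, 0.0032]
tool_rot: [179.9, -0.1, 92.0]
force: [-0.5, 0.7, 0.4]
grip_width: 0.0001
```

>>> servo_tool:
  plan:
    - [0.0,[0,0,0.15],[0,0,0]]
    - [0.0,[0,0,0.15],[0,0,0]]

```text
time_s: 17.98
tool_pos: [0.6687, -0.1534, 0.001]
tool_rot: [179.9, -0.1, 92.0]
force: [-3.7, 0.3, 5.8]
grip_width: 0.0008
```

>>> servo_tool:
  plan:
    - [0.0,[0,0,0.2],[0,0,0]]
    - [0.0,[0,0,0.2],[0,0,0]]

```text
time_s: 18.15
tool_pos: [0.6691, -0.1534, -0.0005]
tool_rot: [179.9, -0.1, 92.0]
force: [-7.2, 1.5, 16.2]
grip_width: 0.0006
```

>>> servo_tool:
  plan:
    - [0.0,[0,0,0.25],[0,0,0]]
    - [0.0,[0,0,0.25],[0,0,0]]

```text
time_s: 18.32
tool_pos: [0.6691, -0.1534, -0.0005]
tool_rot: [179.9, -0.1, 92.0]
force: [-5.8, 1.4, 13.7]
grip_width: 0.0003
```

>>> servo_tool:
  plan:
    - [0.0,[0,0,0.3],[0,0,0]]
    - [0.0,[0,0,0.3],[0,0,0]]

```text
time_s: 18.48
tool_pos: [0.6692, -0.1534, -0.0006]
tool_rot: [179.9, -0.1, 92.0]
force: [-7.4, 0.6, 16.7]
grip_width: 0.0002
```

Run:
```python
from look import *
o,c,d=look()
a=cv2.resize(c['image'][190:310,220:350],None,fx=3,fy=3,interpolation=2);b=cv2.resize(d['image'][190:310,260:390],None,fx=3,fy=3,interpolation=2)
cv2.imwrite('pics/both7.png',np.hstack([a,b]))
```

```text
{'tool_pos': [0.6692, -0.1534, -0.0006], 'tool_rot': [179.9114, -0.0707, 91.9807], 'force': [-7.4476, 0.6479, 16.6633], 'time_s': 18.4833}
```

>>> servo_tool:
  plan:
    - [0.0,[0,0,-1],[0,0,0]]
    - [0.0,[0,0,-3],[0,0,0]]
    - [0.0,[0,0,-3],[0,0,0]]
    - [0.0,[3,0,-3],[0,0,0]]
    - [0.0,[3,0,0],[0,0,0]]
    - [0.0,[3,0,0],[0,0,0]]
    - [0.0,[0,0,0],[0,0,0]]

```text
time_s: 19.17
tool_pos: [0.667, -0.0641, 0.1049]
tool_rot: [179.7, -0.1, 91.6]
force: [0.4, 2.7, 0.6]
grip_width: 0.0001
```

Run:
```python
from look import *
o,c,d=look()
a=cv2.resize(c['image'][195:315,220:350],None,fx=3,fy=3,interpolation=2);b=cv2.resize(d['image'][190:310,260:390],None,fx=3,fy=3,interpolation=2)
cv2.imwrite('pics/both8.png',np.hstack([a,b]))
```

```text
{'tool_pos': [0.667, -0.0641, 0.1049], 'tool_rot': [179.6967, -0.066, 91.5981], 'force': [0.371, 2.7449, 0.5502], 'time_s': 19.1667}
```

View pics/both8.png

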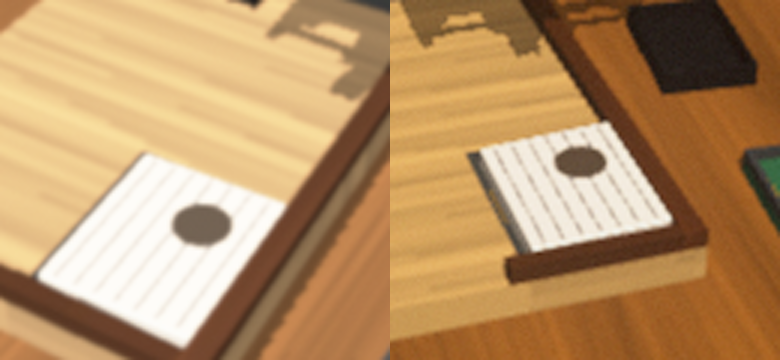

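```bash
cat > fit6.py <<'E'
from look import *
def run(c,d,guess,box18=True):
    out=[]
    ms=[]
    for k in(c,d):
        hsv=cv2.cvtColor(cv2.resize(k['image'],None,fx=4,fy=4,interpolation=cv2.INTER_LINEAR),cv2.COLOR_BGR2HSV)
        m=((hsv[...,1]<70)&(hsv[...,2]>140)).astype(np.uint8);m=cv2.morphologyEx(m,cv2.MORPH_CLOSE,np.ones((41,41)))
        uv=((proj(k,[guess[0]-.03,guess[1]-.02,guess[2]])+.5)*4).astype(int);n,l=cv2.connectedComponents(m);ms.append((l==l[uv[1],uv[0]]).astype(np.uint8))
    def top(p):
        R=Ro.from_euler('xyz',p[3:]).as_matrix();return np.array([np.array(p[:3])+R@[u,v,0] for u,v in((-.045,-.055),(.045,-.055),(.045,.055),(-.045,.055))])
    def cost(p):
        p=np.array(p)/S;s=0
        for k,m in zip((c,d),ms):
            q=np.zeros_like(m);cv2.fillConvexPoly(q,np.round(((np.array([proj(k,X) for X in top(p)])+.5)*4-.5)*16).astype(int),1,shift=4)
            s+=(q^m).sum()/m.sum()
        return s
    S=np.array([1e3,1e3,1e3,57.3*1,57.3*1,57.3*1])
    x0=np.array(guess)*S;sx=np.vstack([x0]+[x0+4*np.eye(6)[i] for i in range(6)])
    for _ in range(3):
        r=minimize(cost,x0,method='Nelder-Mead',options=dict(maxiter=500,initial_simplex=sx));x0=r.x;sx=np.vstack([x0]+[x0+2*np.eye(6)[i] for i in range(6)])
    p=r.x/S;print('xyz mm,rpy deg',r.x.round(2),'cost',round(r.fun,4),[m.sum()/16 for m in ms]);print((top(p)*1e3).round(1).tolist());return p
E
python3 - <<'E'
from fit6 import *
o,c,d=look()
run(c,d,[.668,-.155,.034,0,0,.034])
E
```

```text
{'tool_pos': [0.6661, -0.0717, 0.1038], 'tool_rot': [179.8183, 0.2433, 91.289], 'force': [-0.4534, -0.2231, -0.7594], 'time_s': 19.2667}
xyz mm,rpy deg [ 670.08 -153.63   34.54    1.     -1.25    2.21] cost 0.0993 [np.float64(3045.25), np.float64(1773.625)]
[[627.3, -210.3, 32.6], [717.2, -206.8, 34.6], [712.9, -96.9, 36.5], [623.0, -100.4, 34.5]]
```

The mask fit suggests the fence side and trailing corner may still be 2–4 mm high. I go back over the middle and press a bit harder, staying at or below about 20 N (11 pictures viewed).

>>> servo_tool:
  plan:
    - [0.0,[-2,0.1,0],[0,0,-0.4]]
    - [0.0,[-2,0.1,0],[0,0,0]]
    - [0.0,[-2,0,0],[0,0,0]]
    - [0.0,[-1.4,0,1],[0,0,0]]
    - [0.0,[0,0,2],[0,0,0]]
    - [0.0,[0,0,2],[0,0,0]]
    - [0.0,[0,0,2],[0,0,0]]
    - [0.0,[0,0,1],[0,0,0]]
    - [0.0,[0,0,0],[0,0,0]]
    - [0.0,[0,0,0],[0,0,0]]

```text
time_s: 20.2
tool_pos: [0.6634, -0.1696, 0.0119]
tool_rot: [-179.6, 0.6, 90.4]
force: [0.8, -0.1, 0.5]
grip_width: 0.0007
```

>>> servo_tool:
  plan:
    - [0.0,[0.5,0.3,0],[0.3,-0.5,-1.2]]
    - [0.0,[0.5,0.2,0],[0,0,0]]
    - [0.0,[0.4,0.1,0],[0,0,0]]
    - [0.0,[0.1,0,0],[0,0,0]]
    - [0.0,[0,0,0],[0,0,0]]

```text
time_s: 20.62
tool_pos: [0.6725, -0.1522, 0.0152]
tool_rot: [-179.5, 1.2, 91.8]
force: [-0.0, -1.9, -0.3]
grip_width: 0.0002
```

>>> servo_tool:
  plan:
    - [0.0,[0,0,0.3],[0,0,0]]
    - [0.0,[0,0,0.2],[0,0,0]]
    - [0.0,[0,0,0.1],[0,0,0]]

```text
time_s: 20.87
tool_pos: [0.6742, -0.1512, 0.0109]
tool_rot: [-179.7, 1.2, 91.9]
force: [1.0, 0.2, 0.0]
grip_width: 0.0004
```

>>> servo_tool:
  plan:
    - [0.0,[-0.15,-0.3,0.2],[0,0,0]]
    - [0.0,[0,0,0.2],[0,0,0]]
    - [0.0,[0,0,0.15],[0,0,0]]
    - [0.0,[0,0,0.15],[0,0,0]]

```text
time_s: 21.2
tool_pos: [0.6703, -0.1543, 0.0031]
tool_rot: [-179.7, 1.2, 91.8]
force: [-0.1, 0.1, -0.9]
grip_width: 0.0005
```

>>> servo_tool:
  plan:
    - [0.0,[0,0,0.15],[0,0,0]]
    - [0.0,[0,0,0.15],[0,0,0]]

```text
time_s: 21.37
tool_pos: [0.6701, -0.1547, -0.0004]
tool_rot: [-179.7, 1.2, 91.8]
force: [0.6, 0.9, 5.7]
grip_width: 0.0005
```

>>> servo_tool:
  plan:
    - [0.0,[0,0,0.2],[0,0,0]]
    - [0.0,[0,0,0.2],[0,0,0]]

```text
time_s: 21.53
tool_pos: [0.6703, -0.1547, -0.001]
tool_rot: [-179.7, 1.2, 91.7]
force: [-5.3, 1.5, 12.2]
grip_width: 0.0005
```

>>> servo_tool:
  plan:
    - [0.0,[0,0,0.3],[0,0,0]]
    - [0.0,[0,0,0.3],[0,0,0]]

```text
time_s: 21.7
tool_pos: [0.6703, -0.1547, -0.0012]
tool_rot: [-179.7, 1.2, 91.7]
force: [-7.4, 1.1, 15.9]
grip_width: 0.0008
```

>>> servo_tool:
  plan:
    - [0.0,[0,0,0.36],[0,0,0]]
    - [0.0,[0,0,0.36],[0,0,0]]

```text
time_s: 21.87
tool_pos: [0.6704, -0.1547, -0.0012]
tool_rot: [-179.7, 1.2, 91.7]
force: [-8.3, 2.2, 17.3]
grip_width: 0.0005
```

>>> servo_tool:
  plan:
    - [0.0,[0,0,-0.8],[0,0,0]]
    - [0.0,[1.0,0.7,-0.3],[0,0,0]]
    - [0.0,[1.0,0.6,0],[0,0,0]]
    - [0.0,[0.9,0.4,0],[0,0,0]]
    - [0.0,[0,0,0],[0,0,0]]
    - [0.0,[0,0,0],[0,0,0]]

```text
time_s: 22.37
tool_pos: [0.6899, -0.1204, 0.0105]
tool_rot: [-179.9, 1.1, 91.8]
force: [0.9, 0.1, 0.0]
grip_width: 0.0005
```

>>> servo_tool:
  plan:
    - [0.0,[0,0,0.4],[0,0,0]]
    - [0.0,[0,0,0.2],[0,0,0]]
    - [0.0,[0,0,0.15],[0,0,0]]

```text
time_s: 22.62
tool_pos: [0.6893, -0.1191, 0.0009]
tool_rot: [-179.7, 1.1, 91.9]
force: [-0.5, 0.4, 0.3]
grip_width: 0.0006
```

>>> servo_tool:
  plan:
    - [0.0,[0,0,0.1],[0,0,0]]
    - [0.0,[0,0,0.1],[0,0,0]]

```text
time_s: 22.78
tool_pos: [0.6891, -0.1195, -0.0015]
tool_rot: [-179.7, 1.1, 91.8]
force: [0.1, 0.7, 1.3]
grip_width: 0.0007
```

>>> servo_tool:
  plan:
    - [0.0,[0,0,0.15],[0,0,0]]
    - [0.0,[0,0,0.15],[0,0,0]]

```text
time_s: 22.95
tool_pos: [0.6891, -0.1197, -0.002]
tool_rot: [-179.7, 1.1, 91.8]
force: [-3.9, 1.8, 10.0]
grip_width: 0.0006
```

>>> servo_tool:
  plan:
    - [0.0,[0,0,-0.8],[0,0,0]]
    - [0.0,[-1.6,-1,-0.3],[0,0,0]]
    - [0.0,[-1.7,-1,0],[0,0,0]]
    - [0.0,[-1.7,-1,0],[0,0,0]]
    - [0.0,[-1.2,-0.6,0],[0,0,0]]
    - [0.0,[0,0,0],[0,0,0]]
    - [0.0,[0,0,0],[0,0,0]]

```text
time_s: 23.53
tool_pos: [0.6545, -0.1857, 0.0125]
tool_rot: [-179.9, 1.1, 91.8]
force: [0.5, -0.3, 0.4]
grip_width: 0.0001
```

>>> servo_tool:
  plan:
    - [0.0,[0,0,0.2],[0,0,0]]
    - [0.0,[0,0,0.15],[0,0,0]]
    - [0.0,[0,0,0.15],[0,0,0]]

```text
time_s: 23.78
tool_pos: [0.656, -0.1836, 0.0075]
tool_rot: [-180.0, 1.0, 91.9]
force: [0.5, 0.2, 0.0]
grip_width: 0.0008
```

>>> servo_tool:
  plan:
    - [0.0,[-0.4,-0.7,0.2],[0,0,0]]
    - [0.0,[0,0,0.2],[0,0,0]]
    - [0.0,[0,0,0.1],[0,0,0]]

```text
time_s: 24.03
tool_pos: [0.6493, -0.1848, 0.0011]
tool_rot: [-179.9, 0.9, 92.1]
force: [-0.1, -0.6, -0.3]
grip_width: 0.0005
```

>>> servo_tool:
  plan:
    - [0.0,[0,0,0.1],[0,0,0]]
    - [0.0,[0,0,0.1],[0,0,0]]

```text
time_s: 24.2
tool_pos: [0.649, -0.1842, -0.0015]
tool_rot: [-179.9, 0.9, 92.1]
force: [0.1, 0.6, 0.3]
grip_width: 0.0006
```

>>> servo_tool:
  plan:
    - [0.0,[0,0,0.12],[0,0,0]]
    - [0.0,[0,0,0.12],[0,0,0]]

```text
time_s: 24.37
tool_pos: [0.649, -0.1842, -0.0021]
tool_rot: [-179.9, 0.9, 92.2]
force: [-3.3, 0.2, 9.2]
grip_width: 0.0005
```

Opposite quarters of the block top read the same height (-2.0 and -2.1 mm at about 10 N). For reference I touch the slab next to the nest. If the block is home, the slab should read 8 mm lower.

>>> servo_tool:
  plan:
    - [0.0,[0,0,-1],[0,0,0]]
    - [0.0,[0.8,-2,-0.3],[0,0,0]]
    - [0.0,[0.8,-2,0],[0,0,0]]
    - [0.0,[0.8,-1.8,0],[0,0,0]]
    - [0.0,[0,0,0],[0,0,0]]
    - [0.0,[0,0,0.6],[0,0,0]]
    - [0.0,[0,0,0.6],[0,0,0]]
    - [0.0,[0,0,0.2],[0,0,0]]

```text
time_s: 25.03
tool_pos: [0.593, -0.1626, 0.0013]
tool_rot: [179.6, 1.1, 92.2]
force: [0.7, 0.7, -0.5]
grip_width: 0.0003
```

>>> servo_tool:
  plan:
    - [0.0,[0,-0.3,0.3],[0,0,0]]
    - [0.0,[0,0,0.3],[0,0,0]]
    - [0.0,[0,0,0.1],[0,0,0]]

```text
time_s: 25.28
tool_pos: [0.5908, -0.1634, -0.0076]
tool_rot: [179.7, 1.1, 92.1]
force: [-0.5, -0.3, 0.4]
grip_width: 0.0007
```

>>> servo_tool:
  plan:
    - [0.0,[0,0,0.1],[0,0,0]]
    - [0.0,[0,0,0.1],[0,0,0]]

```text
time_s: 25.45
tool_pos: [0.5909, -0.1637, -0.0101]
tool_rot: [179.7, 1.0, 92.1]
force: [-5.0, 1.9, 12.5]
grip_width: 0.0008
```

>>> servo_tool:
  plan:
    - [0.0,[0,0,0.12],[0,0,0]]
    - [0.0,[0,0,0.12],[0,0,0]]

```text
time_s: 25.62
tool_pos: [0.5909, -0.1637, -0.01]
tool_rot: [179.8, 1.0, 92.1]
force: [-4.2, 0.6, 7.8]
grip_width: 0.0002
```

The slab reads -10.0 mm against -2.0 mm for the block top, a difference of exactly 8.0 mm. I make one confirming press over the middle.

>>> servo_tool:
  plan:
    - [0.0,[0,0,-1.2],[0,0,0]]
    - [0.0,[0.3,1.8,-0.8],[0,0,0]]
    - [0.0,[0.3,2,0],[0,0,0]]
    - [0.0,[0.1,2,0],[0,0,0]]
    - [0.0,[0,1.5,0],[0,0,0]]
    - [0.0,[0,0,0],[0,0,0]]
    - [0.0,[0,0,0],[0,0,0]]

```text
time_s: 26.2
tool_pos: [0.6677, -0.1545, 0.0161]
tool_rot: [179.5, 1.1, 92.0]
force: [-0.9, -0.7, 0.7]
grip_width: 0.0004
```

>>> servo_tool:
  plan:
    - [0.0,[0,0,0.5],[0,0,0]]
    - [0.0,[0,0,0.4],[0,0,0]]
    - [0.0,[0,0,0.2],[0,0,0]]
    - [0.0,[0,0,0.15],[0,0,0]]

```text
time_s: 26.53
tool_pos: [0.6652, -0.1556, 0.0032]
tool_rot: [179.6, 1.1, 91.9]
force: [-0.4, 0.5, 0.2]
grip_width: 0.0004
```

>>> servo_tool:
  plan:
    - [0.0,[0,0,0.12],[0,0,0]]
    - [0.0,[0,0,0.12],[0,0,0]]

```text
time_s: 26.7
tool_pos: [0.6637, -0.1561, -0.0001]
tool_rot: [179.7, 1.1, 91.9]
force: [-1.2, -0.1, 0.3]
grip_width: 0.0004
```

>>> servo_tool:
  plan:
    - [0.0,[0,0,0.25],[0,0,0]]
    - [0.0,[0,0,0.25],[0,0,0]]

```text
time_s: 26.87
tool_pos: [0.6637, -0.1563, -0.0022]
tool_rot: [179.7, 1.1, 91.9]
force: [-8.6, 2.6, 23.8]
grip_width: 0.0003
```

>>> servo_tool:
  plan:
    - [0.0,[0,0,-1],[0,0,0]]
    - [0.0,[0,0,-3],[0,0,0]]
    - [0.0,[0,0,-3],[0,0,0]]
    - [0.0,[3,0,-3],[0,0,0]]
    - [0.0,[3,0,0],[0,0,0]]
    - [0.0,[3,0,0],[0,0,0]]
    - [0.0,[3,0,0],[0,0,0]]
    - [0.0,[0,0,0],[0,0,0]]
    - [0.0,[0,0,0],[0,0,0]]

```text
time_s: 27.62
tool_pos: [0.6607, -0.0341, 0.1038]
tool_rot: [179.4, 1.2, 91.5]
force: [-0.3, -1.1, 0.2]
grip_width: -0.0
```

Run:
```python
from fit6 import *
o,c,d=look()
run(c,d,[.668,-.155,.033,0,0,.034])
a=cv2.resize(c['image'],(400,300));b=cv2.resize(d['image'],(400,300))
x=cv2.resize(c['image'][195:315,220:353],(400,300),interpolation=2);y=cv2.resize(d['image'][190:310,260:393],(400,300),interpolation=2)
cv2.imwrite('pics/final.png',np.vstack([np.hstack([a,b]),np.hstack([x,y])]))
```

```text
{'tool_pos': [0.6607, -0.0341, 0.1038], 'tool_rot': [179.3518, 1.1815, 91.4674], 'force': [-0.276, -1.063, 0.2184], 'time_s': 27.6167}
xyz mm,rpy deg [ 6.7018e+02 -1.5353e+02  3.3540e+01  2.8000e-01 -1.3000e-01  2.0300e+00] cost 0.1264 [np.float64(2896.0), np.float64(1728.375)]
[[627.2, -210.1, 33.2], [717.1, -206.9, 33.4], [713.2, -97.0, 33.9], [623.3, -100.2, 33.7]]
```

View pics/final.png

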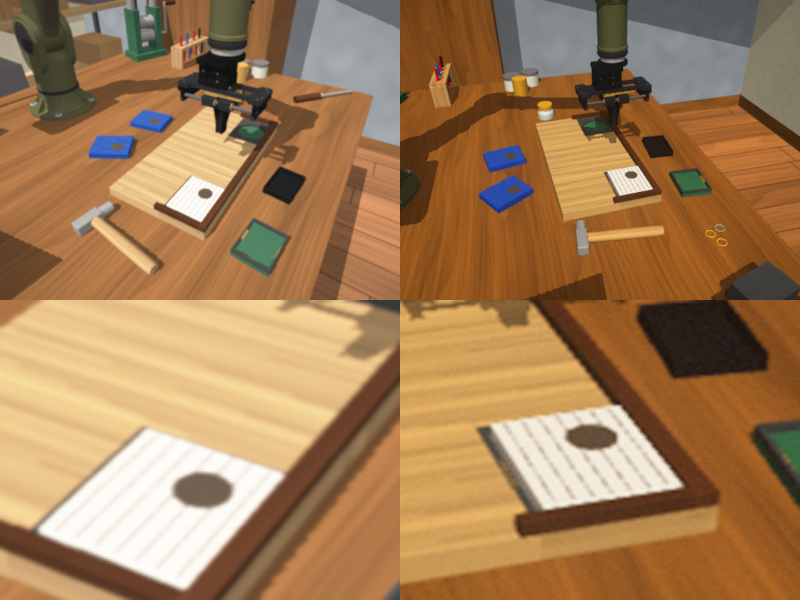

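The block lies flat and whole in the rectangular nest. Its fitted tilt is now 0.3° or less, down from about 1.2°. The tin, hammer and dish are where they started.

```bash
python3 -c "
from cell import env
print(env.sign_off())"
```

```text
the job is handed in; nothing more can be done
None
```

The pale block is in the rectangular nest, pressed flat and fully home, and I have handed the job in at about 27.6 s. I pushed it flush to the back fence, slid it along the fence into the nest, then pressed it over its middle. The tin, hammer and dish look unmoved in the last picture, judged by eye.

**Last checks:**
- **Height:** by touch, the block's top is 8.0 mm above the slab at two opposite quarters. The middle reads the same to within 0.2 mm.
- **Tilt:** the camera fit shows 0.3° or less. Its absolute height came out 1–2 mm higher than touch, within the 2 mm calibration.
- **Condition:** no crack is visible in the pictures.

**What disagreed or went wrong:**
- **TCP height:** the fingertips sat about 34 mm higher than the reported TCP. The first push passed over the block without touching it; I corrected for this using the cameras and touch.
- **First press:** at about 17 N the block stayed slightly tilted. It was flat after a second press over the middle and a 10 N touch on its trailing, fence-side quarter.
- **Final press:** the confirming press read 23.8 N, a little over the 10–20 N intended. The side pushes read 8 N at most.

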